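Feed the red-capped sample down the chute to the stop

TASK

Two grey sample carriers wait on the level top of the two-lane feed chute. Push the one that carries the red-capped vial down its sloped lane, sliding it and never lifting it off the chute, until it rests upright on the slope against the yellow stop at the bottom. Leave the blue-capped carrier where it is.

Things in the scene. Friction and masses are not known exactly. Their poses are not given: they have to be found in the camera images.
- feed_chute: White two-lane chute, 248 x 145 mm, fixed. Origin on the bench under it; z up, +x down the chute, y across. Floor level at z = 60 mm for x -130 (open end) to -45, then falling 10 degrees to x = 117. Lanes centred on y = +40 and -40, 53 mm wide, between rails 10 mm tall. Carriers do not slide by themselves: they stay where left.
- stop_1 (a point): Foot of the yellow stop blade of the lane at chute y = +40 mm, where its face meets the floor (chute x = 88, z = 37 mm). Blade 22 mm tall, square to the slope, rigid; a black actuator 20 mm tall stands behind it. A carrier resting against it has its origin at chute x = 64, z = 41 mm.
- stop_2 (a point): The same point of the other stop, in the lane at chute y = -40 mm.
- red_carrier: The carrier to push: grey round puck, 48 mm diameter, 26 mm tall, with a red-capped vial (27 mm diameter) fixed upright in its middle, 61 mm tall overall, about 0.18 kg, loose. Origin: centre of the puck's underside; z up along the vial. Starts upright on the level top of either lane (chute x between -97 and -70 mm).
- blue_carrier: The same carrier with a blue-capped vial, standing at the top of the other lane; to be left alone. Origin: centre of its underside; z up.

How it is judged:
At the end, for the whole second after the job is handed in: The red-capped carrier stands on the slope of its lane, flat on the floor (its axis within 17 degrees of vertical; the slope itself is 10), at rest, no more than 12 mm short of the stop (x of red_carrier in the frame of feed_chute between 0.052 and 0.072 m and z of red_carrier in the frame of feed_chute between 0.034 and 0.051 m and angle between red_carrier's own z axis and vertical below 0.3 rad and linear speed of red_carrier below 0.01 m/s); the robot touches nothing.
It fails at once if the red-capped carrier is lifted more than 15 mm above the level top of the chute (z of red_carrier in the frame of feed_chute above 0.075 m).
It fails at once if the red-capped carrier is lifted off the slope in the lower half of the chute (x of red_carrier in the frame of feed_chute above 0.03 m and z of red_carrier in the frame of feed_chute above 0.062 m).
It fails at once if the red-capped carrier is knocked over (angle between red_carrier's own z axis and vertical above 0.7 rad).
It fails at once if the blue-capped carrier is moved more than 15 mm (distance of blue_carrier from where it was at the start of the episode above 0.015 m).
It also fails if it takes over 32 s, if anything falls off the work surface, if the arm or the gripper's body presses on something with over 40 N, if the wrist force passes 120 N, or if a joint passes its speed limit or range.

ROBOT

A 6-joint arm with a two-finger parallel gripper is mounted at the origin on the work surface; the furniture and walls round the work are solid. World frame = base frame: x ahead of the robot, y to its left, z up, the work surface at z = 0. Lengths are in m, angles in rad, forces in N, time in s.
With the tool pointing down it reaches from about 0.375 to 0.975 m from the base axis. Payload 3.8 kg.
Tool frame: the origin (TCP) lies midway between the tips of the shut fingers; the grasp point (between the pads) lies 19 mm behind it; z points along the fingers, y is the line along which they close (so a half turn about z gives the same grasp; the last joint's range is limited). The gripper opens to 85 mm and grips with 20 to 120 N. Pads are 22 mm wide; open, the fingers measure 114 mm over their backs; the gripper's body (76 mm by 85 mm) begins 54 mm behind the grasp point. The pads swing forward as they close: fully open they stand 13 mm farther back than shut.
Start: joints at [-1.259, 0.264, 1.604, -0, 1.274, -0.037], TCP at [0.231, -0.634, 0.231] pointing down, gripper open.
Joint ranges: [-2.63, 2.63], [-0.94, 2.18], [0.31, 2.57], [-1.31, 4.45], [0, 2.66], [-2.55, 2.55]. Speed limits (rad/s): [2.57, 2.57, 3.14, 3.14, 3.14, 3.14].

INTERFACE

Orientations are given as a rotation vector (axis times angle).
In Python, from workcell import bot gives the robot as it stands.
- The arm moves only by the tool jog_arm, never from a script. Its argument "motion" is a list of rows, each a list of 5 numbers: the opening, from -1 (shut) to 1 (fully open), then the shift along the tool's x, y, z in mm, then the turn about the tool's z in degrees. In form: [[claw, x, y, z, twist], ...]. A call has 1 to 10 rows; each row shifts and turns the commanded pose from where the row before left it, along the tool's axes as they then stand; what a row does not reach is not made up. A row lasts 1/12 s, in which the tool goes at most 41.7 mm and 7.16 degrees, less where a joint would pass 70% of its speed; a pose out of reach is approached as far as the arm can. A call with a gripper value outside its range is refused whole. The fingers move at their own pace and stop on an object; "force" is the grip in N (left out, the last holds). Time passes only in rows, so rows that do not move let the fingers close. It gives the time, the measured TCP pose, the force, the opening and the grip force at its end, in the units of the state.
- bot.read_state(): the state, without advancing time (a new reading comes with each control period).
- bot.read_camera(name): name is "scene" or "top" or "wrist"; returns (picture, depth): 400x640x3 uint8, red, green, blue; 400x640 float32, m along the optical axis (not along the pixel's ray), 0 where there is no reading.
- bot.get_calibration(name): a dict with "vfov" (degrees; the focal length in pixels is half the picture's height over the tangent of half this angle, whatever the lens; pixels are square), "cx", "cy" (the principal point, pixels), "rvec" (rotation vector, rad) and "tvec" (3), from world to camera coordinates, as OpenCV has them; the wrist camera has in their place "tool_from_camera" (4x4, takes a point from camera to tool coordinates, whose origin is the TCP and whose axes are the flange's). Camera axes: x right, y down, z forward; pixel columns grow to the right and rows downward; lengths in m; the calibration is good to about 2 mm. A picture is of the moment at which its call begins: read the wrist's pose just before it. get_calibration takes no time and is no camera call.
- bot.finish_job(): hands the job in; it is judged then, once.
The state is a dict: "time": time; "q": joint angles; "joint_vel": joint speeds; "joint_torque": joint torques, N m; "tool_pos": TCP position; "tcp_rot": TCP orientation; "wrist_force": force on the tool from outside, world axes, zero at the start; "torque": the same for the moment, N m; "width": opening from 0.0 (shut) to 1.0 (fully open); "grip_force": force on a finger pad.
Only numpy, scipy, OpenCV 4.12 (cv2) and the standard library are available. Lean on these libraries where they do the work, as an engineer would, in place of code of your own. Each camera call takes 0.05 s, during which the arm holds its last target. There are 200 camera calls.

## Working session

There is one attempt and no reset: what is moved stays moved. The work goes in short steps, Python scripts to look and compute and a tool call to move; the robot and the scene stay as the last step left them, time stands still between calls to the robot, and variables do not carry over. Pictures are saved under pics/ and viewed, at most 10 in all, crops included, and the job is handed in when it is done.

Besides the shell and the picture viewer there is one more tool, called as name([rows], argument=value, ...), one row to a line, values as JSON. jog_arm: Moves the arm, as the interface text tells. Its arguments: {"type":"object","properties":{"motion":{"type":"array"},"force":{"type":"number"}},"required":["motion"]}

```bash
mkdir -p pics
cat > h.py <<'E'
import numpy as np, cv2
from workcell import bot
from scipy.spatial.transform import Rotation as R
def cam(n):
    c=bot.get_calibration(n); f=200/np.tan(np.radians(c['vfov'])/2)
    if n=='wrist':
        s=bot.read_state(); T=np.eye(4); T[:3,:3]=R.from_rotvec(s['tcp_rot']).as_matrix(); T[:3,3]=s['tool_pos']
        M=T@np.array(c['tool_from_camera'])
    else:
        M=np.eye(4); r=R.from_rotvec(c['rvec']).as_matrix(); M[:3,:3]=r.T; M[:3,3]=-r.T@np.array(c['tvec']).ravel()
    return f,c['cx'],c['cy'],M
def grab(n):
    C=cam(n); p,d=bot.read_camera(n); return p,d,C
def cloud(d,C):
    f,cx,cy,M=C; v,u=np.mgrid[:400,:640]
    P=np.stack([(u-cx)/f*d,(v-cy)/f*d,d],-1)
    return P@M[:3,:3].T+M[:3,3]
def ray(u,v,z,C):
    f,cx,cy,M=C; r=M[:3,:3]@np.array([(u-cx)/f,(v-cy)/f,1]); return M[:3,3]+r*(z-M[2,3])/r[2]
E
python3 - <<'E'
from h import *
print(bot.read_state()); 
for n in ('scene','top'):
    p,d,C=grab(n); cv2.imwrite(f'pics/{n}.png',p[:,:,::-1]); np.savez(f'{n}.npz',p=p,d=d)
    print(n,{k:v for k,v in bot.get_calibration(n).items()})
    P=cloud(d,C); h=cv2.cvtColor(p,cv2.COLOR_RGB2HSV)
    H,S,V=h[...,0],h[...,1],h[...,2]; sat=(S>130)&(V>60)
    for nm,m in (('red',((H<8)|(H>172))&sat),('blue',(H>100)&(H<125)&sat),('yel',(H>20)&(H<34)&sat)):
        k,l,st,ce=cv2.connectedComponentsWithStats(m.astype('uint8'))
        for i in range(1,k):
            if st[i,4]>25:
                q=P[(l==i)&(d>0)]; print(nm,st[i],ce[i].round(1),np.median(q,0).round(3) if len(q) else None, q[:,2].max().round(3) if len(q) else '')
E
```

```text
{'time': 0.0, 'q': array([-1.25890946e+00,  2.64772907e-01,  1.60537937e+00,  2.29527087e-05,
        1.27368509e+00, -3.68842353e-02]), 'joint_vel': array([-0.0012958 , -0.00136607, -0.0002467 ,  0.00037931, -0.00010431,
       -0.00100199]), 'joint_torque': array([ 7.55123365e-04, -5.15111697e+01, -3.67314255e+01, -2.98243012e-04,
        1.27891821e-02, -4.13206476e-05]), 'tool_pos': array([ 0.23046833, -0.63366095,  0.22994581]), 'tcp_rot': array([-3.09175420e+00, -5.44679140e-01,  4.48846698e-04]), 'wrist_force': array([ 0.43179156, -0.52827492,  0.45422842]), 'torque': array([ 0.01814817, -0.03383576, -0.02851517]), 'grip_force': 0.0, 'width': 0.9986481073908461}
scene {'vfov': 54.15748892840201, 'cx': 315.76582093561393, 'cy': 197.89809825921597, 'rvec': array([ 0.8576456 , -2.59404647,  1.04985296]), 'tvec': array([0.25308186, 0.44189345, 0.55412046])}
red [314 150   9   8  59] [317.8 153.6] [ 0.576 -0.363  0.121] 0.123
blue [287 166   9   9  66] [291.  170.2] [ 0.589 -0.282  0.121] 0.124
blue [275 391   9   9  65] [279.3 395.3] [0.335 0.07  0.027] 0.03
yel [356 221  16  10  42] [363.1 225. ] [ 0.403 -0.292  0.057] 0.06
yel [325 236  16  10  50] [332.3 240.2] [ 0.432 -0.218  0.058] 0.06
top {'vfov': 55.4031592379682, 'cx': 320.1537113563715, 'cy': 199.80631240435622, 'rvec': array([ 2.11819862, -2.11400658,  0.17404302]), 'tvec': array([-0.24767552,  0.50953233,  0.82469867])}
red [371 158   9  10  74] [375.2 162.5] [ 0.576 -0.364  0.12 ] 0.124
blue [333 152   9  10  74] [337.  156.5] [ 0.59  -0.284  0.12 ] 0.123
blue [132 274  53  31 253] [158.8 288.4] [0.311 0.115 0.026] 0.031
yel [300 229  18   9  63] [308.2 233.2] [ 0.433 -0.22   0.057] 0.06
yel [333 242  18  10  64] [341.5 246.5] [ 0.403 -0.294  0.057] 0.06
```

View pics/scene.png

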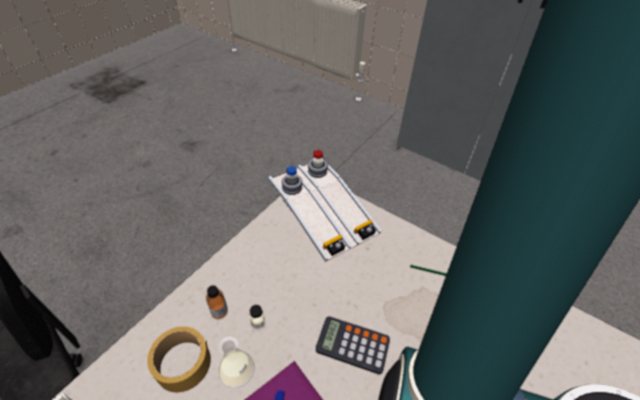

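View pics/top.png

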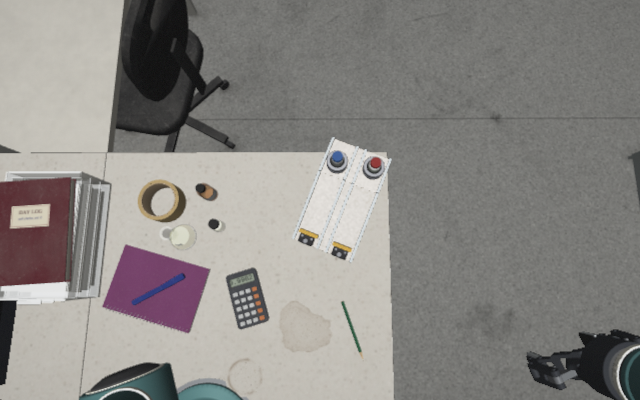

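The red carrier (scene 318,154; top 375,162) is in lane y = +40, with its stop at top (341,246). The blue carrier (top 337,156) is in the other lane. I'll move to the point uphill of red with the fingers shut.

jog_arm([
  [-1, 38, -8.5, 0, 0],
  [-1, 38, -8.5, 0, 0],
  [-1, 38, -8.5, 0, 0],
  [-1, 38, -8.5, 0, 0],
  [-1, 38, -8.5, 0, 0],
  [-1, 38, -8.5, 0, 0],
  [-1, 38, -8.5, 0, 0],
  [-1, 38, -8.5, 0, 0],
  [-1, 38, -8.5, 0, 0],
  [-1, 38, -8.5, 0, 0],
])

```text
time: 0.93
tool_pos: [0.5599, -0.423, 0.2306]
tcp_rot: [-3.093, -0.545, 0.001]
wrist_force: [-0.6, -0.3, -0.5]
width: -0.001
grip_force: 0.0
```

jog_arm([
  [-1, 37, -8.5, 0, 0],
  [-1, 37, -8.5, 0, 0],
  [-1, 0, 0, 0, 7],
  [-1, 0, 0, 0, 7],
  [-1, 0, 0, 0, 7],
  [-1, 0, 0, 0, 7],
  [-1, 0, 0, 0, 7],
  [-1, 0, 0, 0, 7],
  [-1, 0, 0, 0, 0],
  [-1, 0, 0, 0, 0],
])

```text
time: 1.77
tool_pos: [0.6222, -0.3831, 0.2306]
tcp_rot: [-3.084, 0.595, 0.002]
wrist_force: [0.2, -0.2, -0.9]
width: -0.001
grip_force: 0.0
```

```bash
cat > look.py <<'E'
from h import *
import sys
s=bot.read_state(); Rm=R.from_rotvec(s['tcp_rot']).as_matrix()
print('t',s['time'],'tcp',s['tool_pos'].round(4),'toolx',Rm[:,0].round(3),'z',Rm[:,2].round(3),'q6',s['q'][5],'F',s['wrist_force'].round(1),'w',s['width'])
for n in sys.argv[2:]:
    p,d,C=grab(n); cv2.imwrite(f'pics/{sys.argv[1]}_{n}.png',p[:,:,::-1])
    P=cloud(d,C); h=cv2.cvtColor(p,cv2.COLOR_RGB2HSV)
    H,S,V=h[...,0],h[...,1],h[...,2]; sat=(S>130)&(V>60)
    for nm,m in (('red',((H<8)|(H>172))&sat),('blue',(H>100)&(H<125)&sat),('yel',(H>20)&(H<34)&sat)):
        k,l,st,ce=cv2.connectedComponentsWithStats(m.astype('uint8'))
        for i in range(1,k):
            if st[i,4]>25:
                q=P[(l==i)&(d>0)]
                if len(q):
                    top=q[q[:,2]>q[:,2].max()-.006]; c=(top.max(0)+top.min(0))/2
                    print(n,nm,st[i],np.median(q,0).round(4),'top box centre',c.round(4))
                    if Rm[0,0]>.9:
                        o=np.array([.504,-.291]); a=np.array([-.927,.376]); b=np.array([-.376,-.927]); v=c[:2]-o; print('   chute approx',(v@a).round(4),(v@b).round(4))
E
python3 look.py a wrist top
```

```text
t 1.7667 tcp [ 0.6222 -0.3831  0.2306] toolx [ 0.928 -0.372 -0.001] z [-0.001  0.001 -1.   ] q6 1.3656101578705357 F [ 0.2 -0.2 -0.9] w -0.0005580646902045393
wrist red [311 234  23  11 183] [ 0.5877 -0.3701  0.1202] top box centre [ 0.6335 -0.3878  0.2343]
   chute approx -0.1564 0.0411
wrist blue [226 251  25  24 459] [ 0.5951 -0.2878  0.1205] top box centre [ 0.5942 -0.2864  0.1192]
   chute approx -0.0819 -0.0382
wrist yel [315 343  14  13 155] [ 0.4099 -0.2987  0.0497] top box centre [ 0.6325 -0.3875  0.3049]
   chute approx -0.1554 0.0411
top yel [342 246   9   6  30] [ 0.4   -0.304  0.057] top box centre [ 0.3991 -0.303   0.0584]
   chute approx 0.0928 0.0505
```

View pics/a_wrist.png

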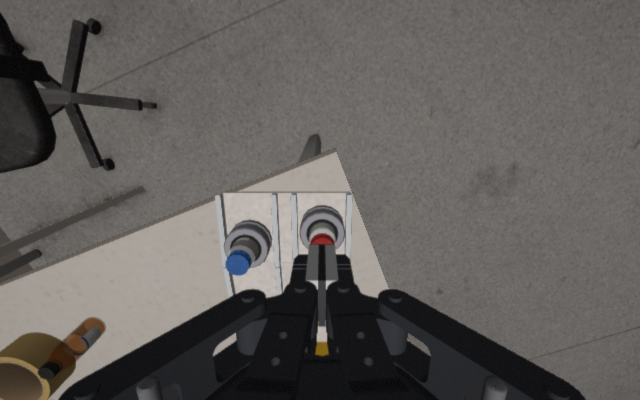

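The wrist view shows the chute aligned with the tool and the upper chute edge at row 192. The red puck is centred near column 322, in line with the fingers, with its uphill rim at about row 205.

Run:
```python
from h import *
C=cam('wrist'); s=bot.read_state(); Rm=R.from_rotvec(s['tcp_rot']).as_matrix(); t=s['tool_pos']
rel=lambda p:((Rm.T@(p-t))*1000).round(1)
for nm,u,v,z in (('puck rim up',322,206,.086),('rim left',301,229,.086),('rim right',344,229,.086),('chute edge floor',322,193,.060),('rail R',350,220,.07),('rail M',294,220,.07),('blue rim L',224,245,.086),('blue rim R',271,245,.086)):
    print(nm,rel(ray(u,v,z,C)))
p,d,C=grab('wrist'); P=cloud(d,C); 
for v in range(188,236,3): print(v,rel(P[v,322]),p[v,322])
```

```text
puck rim up [-16.    0.7 144.9]
rim left [-41.  -21.  144.9]
rim right [-41.   23.4 144.9]
chute edge floor [ -9.7   0.8 170.9]
rail R [-37.2  30.9 160.9]
rail M [-37.1 -29.5 160.9]
blue rim L [ -59.  -102.2  144.9]
blue rim R [-59.1 -52.9 144.9]
188 [-19.7   0.9 230.6] [171 164 157]
191 [-24.    0.9 231.8] [155 149 141]
194 [-10.4   0.8 169.4] [189 182 176]
197 [-14.1   0.8 170.6] [188 180 174]
200 [-17.8   0.8 171.6] [190 182 176]
203 [-21.    0.8 170.6] [188 180 175]
206 [-22.3   0.7 164.1] [79 76 79]
209 [-22.4   0.7 154.4] [68 68 70]
212 [-22.9   0.7 146.3] [84 83 87]
215 [-25.2   0.7 143.6] [141 139 143]
218 [-28.8   0.7 144.5] [135 133 138]
221 [-31.9   0.7 144.1] [36 36 36]
224 [-32.5   0.7 137.4] [89 93 83]
227 [-32.6   0.7 129.7] [113 114 108]
230 [-34.2   0.7 125.9] [165 162 161]
233 [-34.8   0.7 120. ] [126 102 101]
```

jog_arm([
  [-1, 1, 0, 16, 0],
  [-1, 1, 0, 16, 0],
  [-1, 1, 0, 16, 0],
  [-1, 0, 0.7, 16, 0],
  [-1, 0, 0, 16, 0],
  [-1, 0, 0, 16, 0],
  [-1, 0, 0, 16, 0],
  [-1, 0, 0, 16, 0],
  [-1, 0, 0, 15, 0],
  [-1, 0, 0, 15, 0],
])

```text
time: 2.75
tool_pos: [0.625, -0.3851, 0.0723]
tcp_rot: [3.084, -0.598, 0.0]
wrist_force: [-0.3, -0.0, -0.1]
width: -0.002
grip_force: 0.0
```

jog_arm([
  [-1, 0, 0, 0, 0],
  [-1, 0, 0, 0, 0],
  [-1, -4, 0, 0, 0],
  [-1, -4, 0, 0, 0],
  [-1, -4, 0, 0, 0],
  [-1, -4, 0, 0, 0],
  [-1, -4, 0, 0, 0],
  [-1, -4, 0, 0, 0],
  [-1, 0, 0, 0, 0],
  [-1, 0, 0, 0, 0],
])

```text
time: 3.58
tool_pos: [0.6024, -0.376, 0.0735]
tcp_rot: [-3.084, 0.6, 0.0]
wrist_force: [0.1, -0.5, 0.6]
width: -0.002
grip_force: 0.0
```

```bash
python3 look.py b wrist scene
```

```text
t 3.5833 tcp [ 0.6024 -0.376   0.0735] toolx [ 0.927 -0.375 -0.   ] z [-0.  0. -1.] q6 1.3621148431393826 F [ 0.1 -0.5  0.6] w -0.002032827465685498
wrist red [315 351  14   5  51] [ 0.5819 -0.368   0.1125] top box centre [ 0.6133 -0.3798  0.1486]
   chute approx -0.1347 0.0412
scene red [315 152  10   8  62] [ 0.5681 -0.3589  0.1205] top box centre [ 0.57   -0.3624  0.1215]
   chute approx -0.088 0.0414
scene blue [287 166   9   9  64] [ 0.5895 -0.2817  0.1204] top box centre [ 0.5912 -0.2838  0.1206]
   chute approx -0.0781 -0.0394
scene blue [275 391   9   9  65] [0.3357 0.0703 0.0272] top box centre [0.3351 0.0699 0.027 ]
   chute approx 0.2923 -0.2711
scene yel [356 220  16  10  50] [ 0.4028 -0.2935  0.0567] top box centre [ 0.4031 -0.2939  0.0569]
   chute approx 0.0924 0.0407
scene yel [325 235  16  11  61] [ 0.4329 -0.2198  0.0573] top box centre [ 0.4329 -0.2195  0.0581]
   chute approx 0.0928 -0.0396
```

View pics/b_wrist.png

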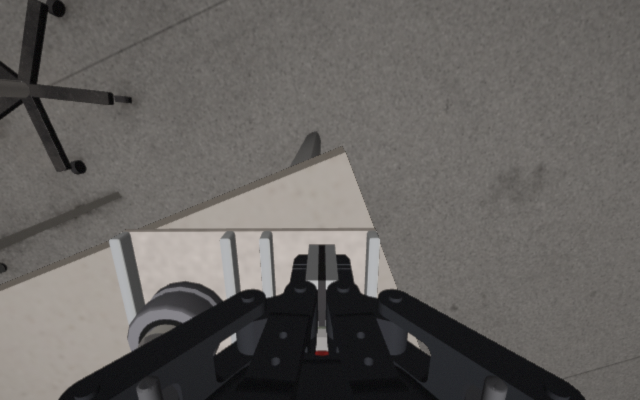

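The fingers (322,260) are centred in the lane behind the red carrier. It has slid about 8 mm, and blue at (180,320) is untouched. Next I push across the crest and start down the slope.

jog_arm([
  [-1, -6.5, 0, 0, 0],
  [-1, -6.5, 0, 0, 0],
  [-1, -6.5, 0, 0, 0],
  [-1, -6.5, 0, 0, 0],
  [-1, -5, 0, 0, 0],
  [-1, -5, 0, 0, 0],
  [-1, -5, 0, 0, 0],
  [-1, -5, 0, 0, 0],
  [-1, -5, 0, 0, 0],
  [-1, -5, 0, 0, 0],
])

```text
time: 4.52
tool_pos: [0.55, -0.3547, 0.073]
tcp_rot: [-3.083, 0.6, 0.001]
wrist_force: [1.4, -0.4, -0.3]
width: -0.0
grip_force: 0.3
```

jog_arm([
  [-1, -5, 0, 0, 0],
  [-1, -5, 0, 0, 0],
  [-1, -5, 0, 0.9, 0],
  [-1, -5, 0, 0.9, 0],
  [-1, -5, 0, 0.9, 0],
  [-1, -5, 0, 0.9, 0],
  [-1, -5, 0, 0.9, 0],
  [-1, -5, 0, 0.9, 0],
  [-1, 0, 0, 0, 0],
  [-1, 0, 0, 0, 0],
])

```text
time: 5.35
tool_pos: [0.5131, -0.3398, 0.0676]
tcp_rot: [-3.083, 0.6, 0.001]
wrist_force: [0.3, -0.0, -0.3]
width: -0.002
grip_force: 0.0
```

```bash
python3 look.py c scene; python3 -c "
import cv2;p=cv2.imread('pics/c_scene.png')[130:270,240:410];cv2.imwrite('pics/c_crop.png',cv2.resize(p,None,fx=4,fy=4,interpolation=3))"
```

```text
t 5.35 tcp [ 0.5131 -0.3398  0.0676] toolx [ 0.927 -0.375 -0.001] z [-0.001  0.001 -1.   ] q6 1.3298011845888327 F [ 0.3 -0.  -0.3] w -0.0019477161901273593
scene red [341 182  10   9  70] [ 0.4718 -0.3212  0.1102] top box centre [ 0.4718 -0.3229  0.1106]
   chute approx 0.0179 0.0417
scene blue [287 166   9   9  65] [ 0.589  -0.2816  0.1205] top box centre [ 0.5914 -0.2832  0.1202]
   chute approx -0.0781 -0.0401
scene blue [275 391   9   9  65] [0.3356 0.0699 0.0266] top box centre [0.3352 0.0702 0.0273]
   chute approx 0.2923 -0.2714
scene yel [356 220  16  10  47] [ 0.4029 -0.2937  0.0576] top box centre [ 0.4026 -0.2941  0.0573]
   chute approx 0.0928 0.041
scene yel [325 235  16  11  62] [ 0.4323 -0.2196  0.0573] top box centre [ 0.4328 -0.2197  0.0575]
   chute approx 0.0928 -0.0393
```

View pics/c_crop.png

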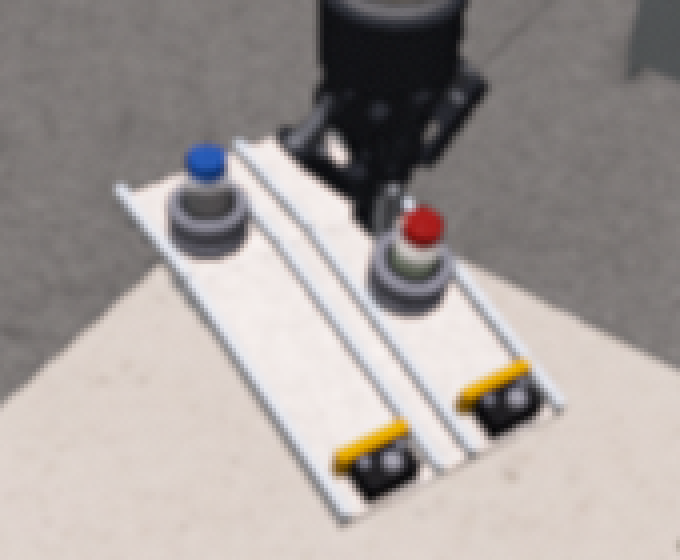

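The red carrier stands flat on the slope (crop 410,270), about 56 mm short of the stop. Blue has not moved. I'll push the rest slowly.

jog_arm([
  [-1, -4, 0, 0.7, 0],
  [-1, -4, 0, 0.7, 0],
  [-1, -4, 0, 0.7, 0],
  [-1, -4, 0, 0.7, 0],
  [-1, -4, 0, 0.7, 0],
  [-1, -4, 0, 0.7, 0],
  [-1, -4, 0, 0.7, 0],
  [-1, -4, 0, 0.7, 0],
  [-1, -4, 0, 0.7, 0],
  [-1, -4, 0, 0.7, 0],
])

```text
time: 6.23
tool_pos: [0.4763, -0.325, 0.0608]
tcp_rot: [3.084, -0.6, 0.0]
wrist_force: [-0.3, 0.2, 0.4]
width: -0.002
grip_force: 0.4
```

jog_arm([
  [-1, -2, 0, 0.4, 0],
  [-1, -2, 0, 0.3, 0],
  [-1, -2, 0, 0.4, 0],
  [-1, -2, 0, 0.3, 0],
  [-1, -2, 0, 0.4, 0],
  [-1, -1, 0, 0.2, 0],
  [-1, -1, 0, 0.2, 0],
  [-1, 0, 0, 0, 0],
  [-1, 0, 0, 0, 0],
  [-1, 0, 0, 0, 0],
])

```text
time: 7.07
tool_pos: [0.4655, -0.3206, 0.0586]
tcp_rot: [-3.084, 0.6, 0.0]
wrist_force: [0.2, 0.1, -0.4]
width: -0.003
grip_force: 0.1
```

```bash
python3 look.py d scene
```

```text
t 7.0667 tcp [ 0.4655 -0.3206  0.0586] toolx [ 0.927 -0.375 -0.   ] z [-0.  0. -1.] q6 1.3078701377545487 F [ 0.2  0.1 -0.4] w -0.002827379585962114
scene red [354 200  10   9  71] [ 0.4254 -0.3016  0.1011] top box centre [ 0.4259 -0.3039  0.1022]
   chute approx 0.0675 0.0414
scene blue [287 166   9   9  65] [ 0.589  -0.281   0.1208] top box centre [ 0.5907 -0.283   0.1206]
   chute approx -0.0774 -0.04
scene blue [275 391   9   9  65] [0.3356 0.0701 0.0274] top box centre [0.3352 0.0697 0.0271]
   chute approx 0.2921 -0.2709
scene yel [356 220  16  10  52] [ 0.4036 -0.293   0.0569] top box centre [ 0.4034 -0.2939  0.0571]
   chute approx 0.0921 0.0405
scene yel [325 235  16  11  61] [ 0.4323 -0.2193  0.0577] top box centre [ 0.432  -0.22    0.0577]
   chute approx 0.0935 -0.0388
```

jog_arm([
  [-1, -1, 0, 0.2, 0],
  [-1, -1, 0, 0.2, 0],
  [-1, -1, 0, 0.1, 0],
  [-1, -1, 0, 0.2, 0],
  [-1, -1, 0, 0.2, 0],
  [-1, 0, 0, 0, 0],
])

```text
time: 7.62
tool_pos: [0.4614, -0.319, 0.058]
tcp_rot: [3.083, -0.6, 0.002]
wrist_force: [1.5, -0.7, -1.2]
width: 0.003
grip_force: 1.1
```

jog_arm([
  [-1, -1, 0, 0.2, 0],
  [-1, 0, 0, 0, 0],
  [-1, 0, 0, 0, 0],
])

```text
time: 7.87
tool_pos: [0.4611, -0.3191, 0.0582]
tcp_rot: [3.083, -0.6, 0.004]
wrist_force: [5.2, -1.5, -0.7]
width: -0.003
grip_force: 2.6
```

```bash
python3 look.py e scene | head -5; python3 -c "
import cv2;p=cv2.imread('pics/e_scene.png')[130:270,240:410];cv2.imwrite('pics/e_crop.png',cv2.resize(p,None,fx=4,fy=4,interpolation=3))"
```

```text
t 7.8667 tcp [ 0.4611 -0.3191  0.0582] toolx [ 0.927 -0.375  0.003] z [ 0.002 -0.001 -1.   ] q6 1.3051165234205506 F [ 5.2 -1.5 -0.7] w -0.0028135318090834398
scene red [355 201  10   9  69] [ 0.4215 -0.3004  0.1003] top box centre [ 0.4219 -0.3019  0.1009]
   chute approx 0.072 0.0409
scene blue [287 166   9   9  65] [ 0.5897 -0.2812  0.1205] top box centre [ 0.5918 -0.2831  0.1207]
   chute approx -0.0785 -0.0403
```

View pics/e_crop.png

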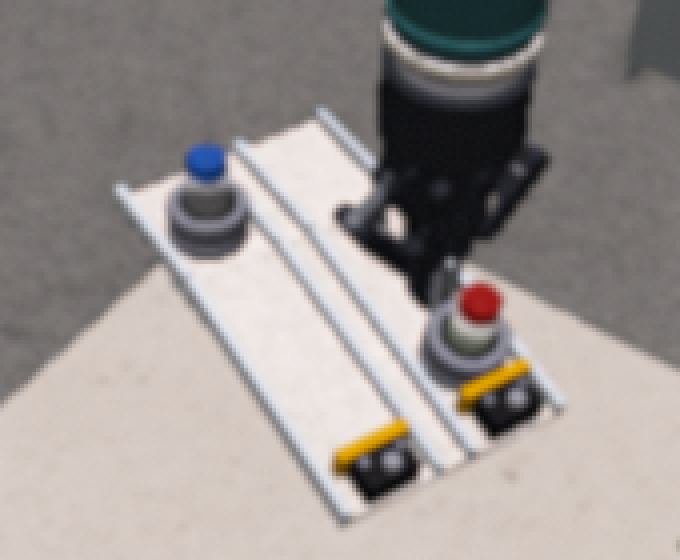

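The 5 N contact force and the picture (puck at 465,340, touching the blade at 495,385) show the carrier is against the stop. I'll back off uphill, then raise the arm.

jog_arm([
  [-1, 2, 0, -0.5, 0],
  [-1, 4, 0, -1, 0],
  [-1, 5, 0, -2, 0],
  [-1, 5, 0, -3, 0],
  [-1, 5, 0, -10, 0],
  [-1, 0, 0, -20, 0],
  [-1, 0, 0, -25, 0],
  [-1, 0, 0, -25, 0],
  [-1, 0, 0, 0, 0],
  [-1, 0, 0, 0, 0],
])

```text
time: 8.75
tool_pos: [0.4812, -0.3275, 0.1471]
tcp_rot: [3.082, -0.599, 0.007]
wrist_force: [0.3, -0.6, -0.4]
width: 0.0
grip_force: 0.0
```

```bash
python3 look.py f scene | head -5; python3 -c "
import cv2;p=cv2.imread('pics/f_scene.png')[130:270,240:410];cv2.imwrite('pics/f_crop.png',cv2.resize(p,None,fx=4,fy=4,interpolation=3))"
```

```text
t 8.75 tcp [ 0.4812 -0.3275  0.1471] toolx [ 0.927 -0.375  0.005] z [ 0.004 -0.003 -1.   ] q6 1.3146612426307982 F [ 0.3 -0.6 -0.4] w 0.0001779837760588781
scene red [355 201  10   9  70] [ 0.4221 -0.2997  0.1004] top box centre [ 0.423  -0.3017  0.1003]
   chute approx 0.0711 0.0404
scene blue [287 166   9   9  66] [ 0.5897 -0.2814  0.1205] top box centre [ 0.5911 -0.2834  0.1206]
   chute approx -0.0779 -0.0398
```

View pics/f_crop.png

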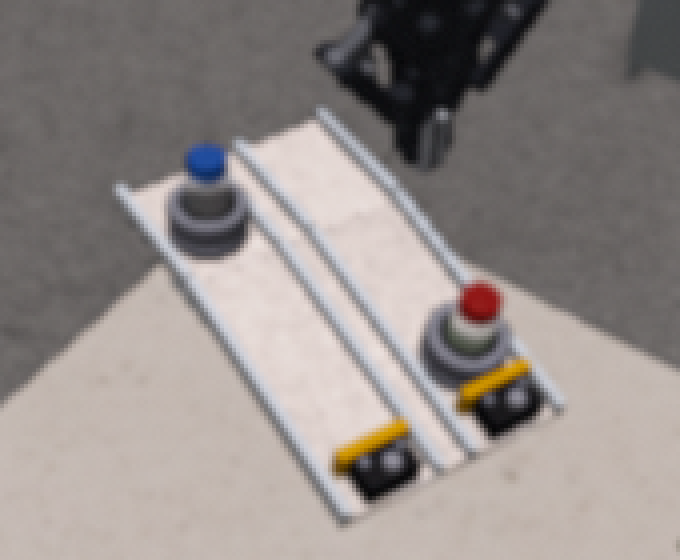

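The red carrier rests flat against its stop (465,340), blue is still in place (207,215), and the gripper is clear of everything.

```bash
python3 -c "
from workcell import bot
print(bot.finish_job())"
```

```text
the job is handed in; nothing more can be done
None
```

The red-capped carrier was slid down its lane and rests upright against the yellow stop, the blue carrier was left where it was, and the job is handed in (verdict not shown).

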